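# Weigh a class set of glaze jars on the bench balance

### The job

Make up and weigh the glaze carrier: set the empty round jar carrier centred on the balance pan, and zero the balance by pressing the long bar at its front all the way down, near its middle so that both ends go down evenly, and letting it come up. Then stand every jar from the tin upright in the carrier, spread evenly round its knob so that the pan stays level with the carrier still centred on it, and press the bar the same way again to record the weight. Last, carry the loaded carrier back to the middle of the plywood ware board, all its jars still standing in it, and leave the other things on the bench where they are.

Things in the scene. Friction and masses are not known exactly. Their poses are not given: they have to be found in the camera images.
- balance: White bench balance, 300 mm deep (x) by 190 mm wide (y), fixed. Origin: centre of its underside on the bench; its front, with the bar, faces its own -x (towards the robot). Housing 60 mm high from x = -90 to +150 mm; front deck 34 mm high from x = -152 to -88 mm, under the bar. The 180 x 180 mm steel pan is centred at x = +45 mm, its top 75 mm above the bench.
- pan_centre (a point): Centre of the top face of the square steel balance pan, axes as the balance's (z up). The pan is sprung: it sinks about 4 mm per kg and tips towards an off-centre load, 0.14 rad per N m (about 0.01 rad for one jar standing at the carrier's edge).
- bar_middle (a point): Point on the top face of the grey control bar, midway along its length and 32 mm in front of its hinge, 50 mm above the bench when up: press straight down here. The bar is 170 mm long (balance's y), 44 mm from rear to front edge (from 3 mm in front of the hinge to 47 mm), 8 mm thick. Axes as the balance's when up.
- bar (a joint): Swing of the control bar about its rear long edge: 0 up, 0.2 rad fully down (6.4 mm at bar_middle). Sprung: 0.6 N to start and about 2.5 N at bar_middle to hold it fully down (about 4 N pressed 21 mm from the hinge); it comes up by itself when let go.
- bar_twist (a joint): Twist of the bar along its length (rad): 0 when both ends are level, positive when its end at the balance's +y is higher; sprung, 12 N m per rad, so that pressing near an end leaves the other end behind.
- carrier: Loose round aluminium jar carrier, 0.25 kg: tray 192 mm across (182 mm inside), rim 22 mm high, floor 5 mm thick; in its middle a 10 mm post with an upright cylindrical wooden knob 24 mm across, 76 to 104 mm above the underside, to lift it by. Origin: centre of its underside, z up. Up to five jars stand in a ring, centres 64 mm from the post. Starts on the ware board.
- jar1: Closed glaze jar with a brass lid, a cylinder 48 mm across and 56 mm high, about 0.12 kg (they differ a little); origin: centre of its underside, z up. All jars look alike. Three to five of the five are present, standing in the tin.
- jar2: Closed glaze jar with a brass lid, a cylinder 48 mm across and 56 mm high, about 0.12 kg (they differ a little); origin: centre of its underside, z up. All jars look alike. Three to five of the five are present, standing in the tin.
- jar3: Closed glaze jar with a brass lid, a cylinder 48 mm across and 56 mm high, about 0.12 kg (they differ a little); origin: centre of its underside, z up. All jars look alike. Three to five of the five are present, standing in the tin.
- jar4: Closed glaze jar with a brass lid, a cylinder 48 mm across and 56 mm high, about 0.12 kg (they differ a little); origin: centre of its underside, z up. All jars look alike. Three to five of the five are present, standing in the tin.
- jar5: Closed glaze jar with a brass lid, a cylinder 48 mm across and 56 mm high, about 0.12 kg (they differ a little); origin: centre of its underside, z up. All jars look alike. Three to five of the five are present, standing in the tin.
- tin: Shallow open brass-coloured tin tray, 280 mm (its x) by 200 mm (its y), walls 25 mm high and 3 mm thick, floor 3 mm thick, fixed to the bench, to the left or right of the balance. Origin: centre of its underside.
- board: Plywood ware board, 250 mm (its x) by 240 mm (its y), 18 mm thick, fixed to the bench on the other side of the balance from the tin. Origin: centre of its underside.
- mug: Bystander: unglazed mug, 80 mm across, 85 mm high, right of the far end of the balance; origin: centre of its underside.
- bowl: Bystander: yellow plastic bowl, 124 mm across, 50 mm high, left of the far end of the balance; origin: centre of its underside.
Mind the look-alikes: they are no part of the job. What is shaped like the jar5 but purple is not meant. What is shaped like the jar1 but turquoise is not meant.

How it is judged:
On the way, in this order (a step that is already met when the one before it is completed fails the run):
1. the empty carrier stands centred on the balance pan (within 10 mm), let go, all jars still off it, bar up (horizontal distance between carrier and pan_centre below 0.01 m and z of carrier in the frame of pan_centre between -0.004 and 0.004 m and angle between carrier's own z axis and vertical below 0.06 rad and contact force between the fingers and carrier below 0.1 N and horizontal distance between each of jar1, jar2, jar3, jar4, jar5 and pan_centre above 0.13 m and value of joint bar below 0.05 rad and linear speed of carrier below 0.02 m/s), for 0.2 s.
2. the bar is pressed down evenly (at least 70 percent of its travel, twist under 0.015 rad) with the empty carrier centred on the pan: zeroed (value of joint bar above 0.14 rad and value of joint bar_twist between -0.015 and 0.015 rad and horizontal distance between carrier and pan_centre below 0.01 m and z of carrier in the frame of pan_centre between -0.004 and 0.004 m and angle between carrier's own z axis and vertical below 0.06 rad and contact force between the fingers and carrier below 0.1 N and horizontal distance between each of jar1, jar2, jar3, jar4, jar5 and pan_centre above 0.13 m), for 0.1 s.
3. every jar stands upright in the carrier, the carrier centred on the pan (within 10 mm), pan level within 0.018 rad, bar up, nothing held (horizontal distance between carrier and pan_centre below 0.01 m and z of carrier in the frame of pan_centre between -0.004 and 0.004 m and angle between carrier's own z axis and vertical below 0.06 rad and contact force between the fingers and carrier below 0.1 N and horizontal distance between each of jar1, jar2, jar3, jar4, jar5 and carrier below 0.075 m and z of jar1 in the frame of carrier between -0.012 and 0.012 m and angle between each of jar1, jar2, jar3, jar4, jar5's own z axis and vertical below 0.12 rad and contact force between the fingers and jar1 below 0.1 N and z of jar2 in the frame of carrier between -0.012 and 0.012 m and contact force between the fingers and jar2 below 0.1 N and z of jar3 in the frame of carrier between -0.012 and 0.012 m and contact force between the fingers and jar3 below 0.1 N and z of jar4 in the frame of carrier between -0.012 and 0.012 m and contact force between the fingers and jar4 below 0.1 N and z of jar5 in the frame of carrier between -0.012 and 0.012 m and contact force between the fingers and jar5 below 0.1 N and angle between pan_centre's own z axis and vertical below 0.018 rad and value of joint bar below 0.05 rad), for 0.3 s.
4. the bar is pressed down evenly again with the loaded carrier level and centred: recorded (value of joint bar above 0.14 rad and value of joint bar_twist between -0.015 and 0.015 rad and horizontal distance between carrier and pan_centre below 0.01 m and z of carrier in the frame of pan_centre between -0.004 and 0.004 m and angle between carrier's own z axis and vertical below 0.06 rad and contact force between the fingers and carrier below 0.1 N and horizontal distance between each of jar1, jar2, jar3, jar4, jar5 and carrier below 0.075 m and z of jar1 in the frame of carrier between -0.012 and 0.012 m and angle between each of jar1, jar2, jar3, jar4, jar5's own z axis and vertical below 0.12 rad and contact force between the fingers and jar1 below 0.1 N and z of jar2 in the frame of carrier between -0.012 and 0.012 m and contact force between the fingers and jar2 below 0.1 N and z of jar3 in the frame of carrier between -0.012 and 0.012 m and contact force between the fingers and jar3 below 0.1 N and z of jar4 in the frame of carrier between -0.012 and 0.012 m and contact force between the fingers and jar4 below 0.1 N and z of jar5 in the frame of carrier between -0.012 and 0.012 m and contact force between the fingers and jar5 below 0.1 N and angle between pan_centre's own z axis and vertical below 0.018 rad), for 0.1 s.
At the end, for the whole second after the job is handed in: The carrier stands on the ware board, its centre within 40 mm of the board's centre along each edge, level, released and at rest, with every jar standing upright inside it, and the bar is up (x of carrier in the frame of board between -0.04 and 0.04 m and y of carrier in the frame of board between -0.04 and 0.04 m and z of carrier in the frame of board between 0.012 and 0.024 m and angle between carrier's own z axis and vertical below 0.06 rad and linear speed of carrier below 0.02 m/s and horizontal distance between each of jar1, jar2, jar3, jar4, jar5 and carrier below 0.075 m and z of jar1 in the frame of carrier between -0.012 and 0.012 m and angle between each of jar1, jar2, jar3, jar4, jar5's own z axis and vertical below 0.12 rad and contact force between the fingers and jar1 below 0.1 N and z of jar2 in the frame of carrier between -0.012 and 0.012 m and contact force between the fingers and jar2 below 0.1 N and z of jar3 in the frame of carrier between -0.012 and 0.012 m and contact force between the fingers and jar3 below 0.1 N and z of jar4 in the frame of carrier between -0.012 and 0.012 m and contact force between the fingers and jar4 below 0.1 N and z of jar5 in the frame of carrier between -0.012 and 0.012 m and contact force between the fingers and jar5 below 0.1 N and value of joint bar below 0.05 rad); the robot touches nothing.
It fails at once if the mug is shifted by more than 25 mm (distance of mug from where it was at the start of the episode above 0.025 m).
It fails at once if the bowl is shifted by more than 25 mm (distance of bowl from where it was at the start of the episode above 0.025 m).
Of jar1, jar2, jar3, jar4, jar5 only 3 to 5 are there at a start; the rules pass over those that are not, and their reading is None.
At some moment in a run one of jar1, jar2, jar3, jar4, jar5, carrier may be knocked a few centimetres aside while the robot is not near it.
It also fails if it takes over 210 s, if anything falls off the work surface, if the arm or the gripper's body presses on something with over 40 N, if the wrist force passes 120 N, or if a joint passes its speed limit or range.

### The arm

A 7-joint arm with a two-finger parallel gripper is mounted at the origin on the work surface. World frame = base frame: x ahead of the robot, y to its left, z up, the work surface at z = 0. Lengths are in m, angles in rad, forces in N, time in s.
With the tool pointing down it reaches from about 0.425 to 0.95 m from the base axis. Payload 4.7 kg.
Tool frame: the origin (TCP) lies between the finger pads; the fingertips stand 25 mm ahead of it and the grasp point (between the pads) lies 6 mm ahead of it; x points along the fingers, z is the direction in which the jaws open and shut, and the axes are right-handed (so a half turn about x gives the same grasp; the last joint's range is limited). The gripper opens to 85 mm and grips with 20 to 120 N. Pads are 22 mm wide; open, the fingers measure 114 mm over their backs; the gripper's body (76 mm by 85 mm) begins 54 mm behind the grasp point. The pads swing forward as they close: fully open they stand 13 mm farther back than shut.
Start: joints at [-1.356, 0.469, -0.049, 1.532, 0.024, 1.141, -0.082], TCP at [0.163, 0.655, 0.256] pointing down, gripper open.
Joint ranges: [-2.59, 2.59], [-0.33, 1.99], [-1.39, 1.29], [0.1, 2.45], [-1.04, 4.18], [0.21, 1.99], [-2.66, 2.66]. Speed limits (rad/s): [2.57, 2.57, 3.14, 3.14, 3.14, 3.14, 3.14].

### API

Orientations are given as a 3x3 rotation matrix whose columns are the frame's x, y, z axes.
In Python, from rig import * gives the robot as it stands. Calls block until the motion is done:
- movep(position, orientation): joint-space move of the TCP to a pose.
- move_l(position, attitude=None, feed=0.15, until_force=None): straight line of the TCP; attitude=None keeps the orientation; feed is the mean speed in m/s. With until_force (N) it stops when the force on the tool has changed by that much, and returns True; else False.
- move_joints(angles): joint-space move.
- command_gripper(opening, newtons=None): finger opening in m; newtons is the grip in N (None keeps the last); returns when the fingers have stopped.
- sleep(seconds).
- inverse_kinematics(position, orientation): joint angles nearest the present ones, or None.
- sense(): the state.
- camera(name): name is "scene" or "top"; returns (picture, depth): 420x560x3 uint8, red, green, blue; 420x560 float32, m along the optical axis (not along the pixel's ray), 0 where there is no reading.
- camera_params(name): a dict with "K" (3x3 intrinsics, pixels), "position" and "rotation" of the camera in the world. Camera axes: x right, y down, z forward; pixel columns grow to the right and rows downward; lengths in m; the calibration is good to about 2 mm. A picture is of the moment at which its call begins. camera_params takes no time and is no camera call.
A pose or a line that the arm cannot do raises Unreachable and nothing moves.
- finish_job(): hands the job in, once; it reports no verdict.
The state is a dict: "time_s": time; "joint_pos": joint angles; "qd": joint speeds; "joint_efforts": joint torques, N m; "position": TCP position; "tcp_rot": TCP orientation; "wrist_force": force on the tool from outside, world axes, zero at the start; "ft_torque": the same for the moment, N m; "finger_gap": finger opening in m.
Only numpy, scipy, OpenCV 4.12 (cv2) and the standard library are available. Lean on these libraries where they do the work, as an engineer would, in place of code of your own. Each camera call takes 0.05 s, during which the arm holds its last target. There are 200 camera calls.

## Working session

There is one attempt and no reset: what is moved stays moved. The work goes in short steps, each a Python script; the robot and the scene stay as the last script left them, time stands still between calls to the robot, and variables do not carry over. Pictures are saved under pics/ and viewed, about 12 in all and at most 16, crops included, and the job is handed in when it is done.

```bash
ls; mkdir -p pics
python3 - <<'E'
from rig import *
import cv2,numpy as np
for n in("scene","top"):
    p,d=camera(n); cv2.imwrite(f"pics/a_{n}.png",p[:,:,::-1]); np.save(f"pics/a_{n}.npy",d)
    print(n,camera_params(n))
s=sense();print(s)
E
```

```text
pics
scene {'K': array([[453.74110549,   0.        , 278.53798091],
       [  0.        , 453.74110549, 210.47762071],
       [  0.        ,   0.        ,   1.        ]]), 'position': array([ 1.07062705, -0.24312748,  1.06752138]), 'rotation': array([[ 0.42128325,  0.77391768, -0.47283384],
       [ 0.9069282 , -0.36023874,  0.21842458],
       [-0.00129042, -0.52084496, -0.85365031]])}
top {'K': array([[385.29199936,   0.        , 270.91375544],
       [  0.        , 385.29199936, 218.13166703],
       [  0.        ,   0.        ,   1.        ]]), 'position': array([0.42228095, 0.01538142, 1.18766802]), 'rotation': array([[-0.02775018, -0.99491733,  0.09679587],
       [-0.9995348 ,  0.02639179, -0.01528591],
       [ 0.0126536 , -0.09717502, -0.99518687]])}
{'time_s': 0.1, 'joint_pos': array([-1.35586531,  0.46937926, -0.0485988 ,  1.53357814,  0.02405832,
        1.14102199, -0.08228556]), 'qd': array([ 7.87696324e-04, -1.62793255e-04,  4.21848093e-04, -3.13883498e-03,
        5.14945919e-06, -2.15804096e-03,  3.59425208e-04]), 'joint_efforts': array([ 3.79655630e-04, -5.11513424e+01, -4.73209948e-02, -2.38388622e+01,
        1.07597967e-02,  4.37346840e-03, -2.45654991e-05]), 'position': array([0.16281484, 0.65456495, 0.25535232]), 'tcp_rot': array([[-4.11641089e-04, -9.70427350e-01,  2.41393017e-01],
       [-1.75573962e-03,  2.41393367e-01,  9.70425762e-01],
       [-9.99998374e-01, -2.43561666e-05, -1.80318517e-03]]), 'wrist_force': array([-0.23037707,  0.44358999, -0.21906559]), 'ft_torque': array([ 0.01256122, -0.01206473, -0.01263727]), 'finger_gap': 0.08522681230281752}
```

View pics/a_scene.png

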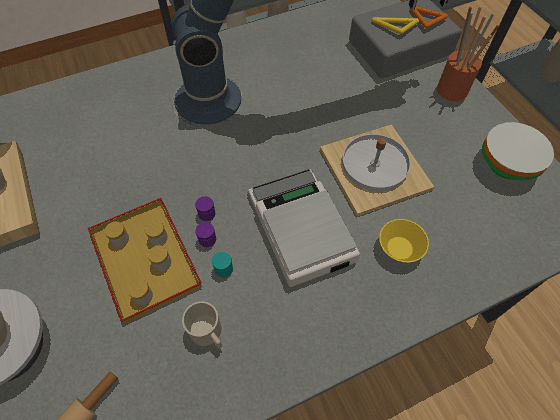

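View pics/a_top.png

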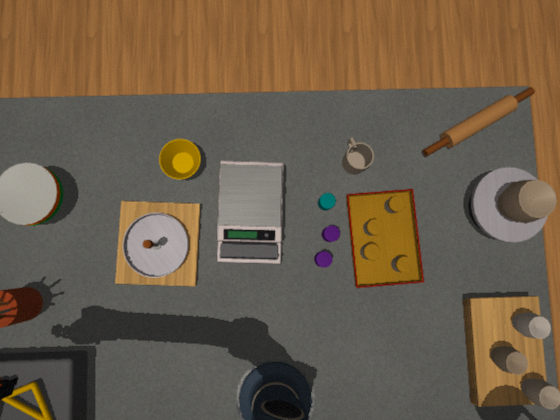

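The top picture shows four brass-lidded jars in the tin, at about (394,205), (372,227), (370,251) and (400,263). The purple (331,233), (323,258) and turquoise (327,201) look-alikes stand outside the tin and will stay put. The carrier is on the board at (156,245), knob at (148,244). The balance is at (251,212) with its bar towards the robot. Next I'll turn the depth data into positions.

```bash
cat > h.py <<'E'
from rig import *
import cv2,numpy as np
def cloud(n,d=None,p=None):
    if d is None: p,d=camera(n)
    c=camera_params(n);K=c["K"];v,u=np.mgrid[:d.shape[0],:d.shape[1]]
    P=np.dstack([(u-K[0,2])/K[0,0]*d,(v-K[1,2])/K[1,1]*d,d])@c["rotation"].T+c["position"]
    P[d==0]=np.nan
    return P,p
def blobs(P,lo,hi,box,amin=20):
    """connected groups of pixels with heights lo..hi in box (x0,x1,y0,y1): list of point arrays"""
    m=(P[...,2]>lo)&(P[...,2]<hi)&(P[...,0]>box[0])&(P[...,0]<box[1])&(P[...,1]>box[2])&(P[...,1]<box[3])
    n,l,st,_=cv2.connectedComponentsWithStats(m.astype(np.uint8),connectivity=4)
    return [P[l==i] for i in range(1,n) if st[i,4]>=amin]
def circ(q):
    return cv2.minEnclosingCircle(q[:,:2].astype(np.float32))
def rect(q):
    return cv2.minAreaRect(q[:,:2].astype(np.float32))
E
python3 - <<'E'
from h import *
np.set_printoptions(precision=4,suppress=True)
for n in("top","scene"):
    P,_=cloud(n,np.load(f"pics/a_{n}.npy"))
    print(n,"bench z",np.nanmedian(P[...,2][(abs(P[...,2])<.02)]))
    for name,lo,hi,box in [("jars",.050,.068,(.3,.8,-.65,-.15)),("pan",.069,.081,(.35,.8,-.14,.25)),("bar",.044,.055,(.3,.75,-.14,.25)),("deckhouse",.055,.066,(.3,.8,-.14,.25)),
      ("board",.012,.022,(.3,.8,.15,.6)),("rim",.033,.045,(.3,.8,.15,.6)),("knob",.1,.13,(.3,.8,.15,.6)),("tin",.019,.03,(.3,.8,-.7,-.25)),("bowl",.03,.06,(.6,.9,.1,.5)),("mug",.07,.095,(.6,.9,-.4,-.1))]:
        for q in blobs(P,lo,hi,box,12):
            c,r=circ(q);print(name,len(q),"med",np.median(q,0),"circ",np.array(c),round(r,4),"rect",[np.round(x,4) for x in rect(q)])
E
```

```text
top bench z 0.0011197952238850561
jars 211 med [ 0.7822 -0.5864  0.0536] circ [ 0.7834 -0.5971] 0.0526 rect [array([ 0.7867, -0.5953]), array([0.0317, 0.1027]), np.float64(28.1276)]
jars 12 med [ 0.7588 -0.2447  0.0625] circ [ 0.7568 -0.2459] 0.0085 rect [array([ 0.7571, -0.2465]), array([0.0167, 0.0038]), np.float64(25.2848)]
jars 49 med [ 0.7259 -0.2951  0.0594] circ [ 0.7157 -0.2808] 0.0306 rect [array([ 0.7204, -0.2888]), array([0.061 , 0.0184]), np.float64(30.6114)]
jars 28 med [ 0.6737 -0.2444  0.0586] circ [ 0.6791 -0.2515] 0.0247 rect [array([ 0.675 , -0.2493]), array([0.0492, 0.0093]), np.float64(61.6344)]
jars 187 med [ 0.5793 -0.17    0.0568] circ [ 0.5801 -0.1696] 0.0237 rect [array([ 0.5804, -0.1712]), array([0.0397, 0.0456]), np.float64(89.1282)]
jars 210 med [ 0.5647 -0.3744  0.0596] circ [ 0.5651 -0.3749] 0.0242 rect [array([ 0.5661, -0.3748]), array([0.0456, 0.0469]), np.float64(0.3545)]
jars 207 med [ 0.4979 -0.3056  0.0596] circ [ 0.4984 -0.3058] 0.0239 rect [array([ 0.4992, -0.3053]), array([0.0466, 0.0446]), np.float64(89.2405)]
jars 205 med [ 0.483  -0.177   0.0
[... 10211 characters left out ...]
0.6738 -0.2732  0.0255] circ [ 0.6785 -0.2706] 0.02 rect [array([ 0.6747, -0.271 ]), array([0.0076, 0.0398]), np.float64(6.2639)]
tin 22 med [ 0.7429 -0.2788  0.0238] circ [ 0.7389 -0.2787] 0.0188 rect [array([ 0.7406, -0.2793]), array([0.0374, 0.0044]), np.float64(70.191)]
bowl 747 med [0.7002 0.2934 0.0438] circ [0.718  0.2664] 0.063 rect [array([0.7194, 0.2669]), array([0.1223, 0.1224]), np.float64(83.3828)]
bowl 92 med [0.7084 0.1205 0.048 ] circ [0.71   0.1224] 0.0221 rect [array([0.7063, 0.1222]), array([0.0102, 0.044 ]), np.float64(3.9939)]
mug 386 med [ 0.7072 -0.2644  0.0835] circ [ 0.7135 -0.2632] 0.0486 rect [array([ 0.7074, -0.2668]), array([0.0806, 0.0805]), np.float64(59.0716)]
```

Measurements from both cameras agree to about 2 mm. The pan centre is (0.600, 0.0576), yaw −3.15°. The board centre is (0.470, 0.3425), and the knob is at (0.464, 0.343). I'll confirm carrier, jars and look-alikes in one enlarged crop, then set the carrier on the pan.

```bash
cat >> h.py <<'E'
PAN=np.array([.6002,.0576]); YAW=np.radians(-3.15); BX=np.array([np.cos(YAW),np.sin(YAW)])
BARM=PAN-.170*BX; BOARD=np.array([.470,.3425])
def rot(deg):
    a=np.radians(deg);x=np.array([0,0,-1.]);z=np.array([np.cos(a),np.sin(a),0]);return np.column_stack([x,np.cross(z,x),z])
def best(p,deg):
    """orientation (jaw angle deg or deg+180) needing the least joint travel"""
    q0=sense()["joint_pos"];c=[]
    for d in(deg,deg+180):
        q=inverse_kinematics(p,rot(d))
        if q is not None:c.append((np.abs(np.array(q)-q0).max(),d))
    return rot(min(c)[1])
def over(xy,z,deg):
    R=best([*xy,z],deg);movep([*xy,z],R);return R
def both(lo,hi,box,rmin,rmax,amin=25):
    """circle centres at given height, mean of the two cameras: list of (x,y)"""
    L=[]
    for n in("top","scene"):
        P,_=cloud(n);L.append([np.array(c) for c,r in map(circ,blobs(P,lo,hi,box,amin)) if rmin<r<rmax])
    out=[]
    for a in L[0]:
        near=[b for b in L[1] if np.hypot(*(a-b))<.015]
        out.append((a+near[0])/2 if near else a)
    for b in L[1]:
        if not any(np.hypot(*(a-b))<.015 for a in L[0]): out.append(b)
    return out
def knob(z0):   # z0: height of carrier underside
    return both(z0+.088,z0+.112,(.3,.8,-.14,.55),.008,.017)
def tinjars(): return both(.050,.068,(.31,.63,-.46,-.235),.019,.028,100)
def st(m=""):
    s=sense();print(m,"t %.1f"%s["time_s"],s["position"].round(4),"F",s["wrist_force"].round(2),"gap %.4f"%s["finger_gap"])
E
python3 - <<'E'
from h import *
p=cv2.imread("pics/a_top.png")
cv2.imwrite("pics/b.png",np.hstack([cv2.resize(p[185:295,305:430],(454,400),interpolation=2),cv2.resize(p[195:295,110:210],(346,400)[:2] and (345,400),interpolation=2)]))
print("bar",BARM)
k=knob(.018);print("knob",k);j=tinjars();print("jars",j)
E
```

```text
bar [0.43045685 0.06694153]
knob [array([0.46497124, 0.34292817])]
jars [array([ 0.56572193, -0.37565275]), array([ 0.49874413, -0.30671974]), array([ 0.42607598, -0.29373921]), array([ 0.38618153, -0.38661404])]
```

View pics/b.png

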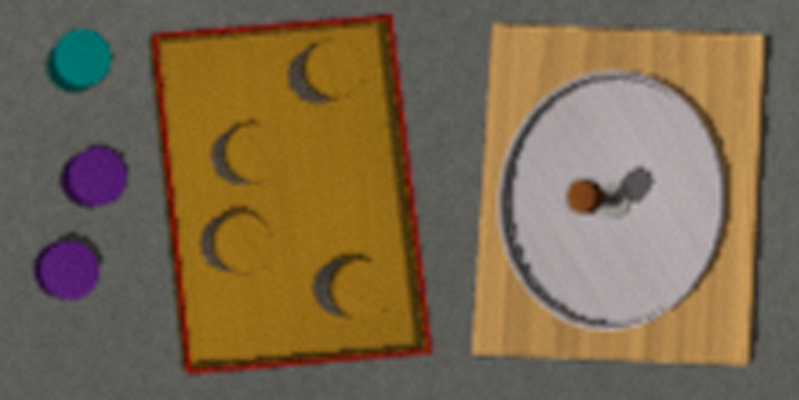

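The crop shows four brass-lidded jars in the tin, at crop positions (325,70), (240,150), (240,240) and (350,285). The purple and turquoise ones at (95,178), (68,270) and (80,60) are outside it and not meant. The carrier with its knob is on the board. Now I'll move the carrier.

```bash
cat >> h.py <<'E'
def grab_carrier(k,z0,deg=85):
    command_gripper(.055,40); over(k,z0+.17,deg); st("over")
    move_l([*k,z0+.098],feed=.12); command_gripper(0.0,60); st("gripped")
def put_carrier(xy,z0,ztop=.225,low=0.0):
    p=sense()["position"]; move_l([p[0],p[1],ztop],feed=.1); move_l([*xy,ztop],feed=.15)
    move_l([*xy,z0+.098+.01],feed=.12); move_l([*xy,z0+.098-low],feed=.03); st("down")
    command_gripper(.055); st("open"); move_l([*xy,z0+.18],feed=.15)
E
python3 - <<'E'
from h import *
movep([.40,.40,.26],best([.40,.40,.26],85))
k=knob(.018)[0];print(k)
grab_carrier(k,.018); put_carrier(PAN,.075,low=.001)
movep([.43,.1,.26],best([.43,.1,.26],87))
print("knob on pan",knob(.075),"target",PAN); st()
p,_=camera("scene");cv2.imwrite("pics/c.png",p[:,:,::-1])
E
```

```text
[0.46393712 0.34314862]
over t 2.6 [0.4642 0.3426 0.1875] F [-1.    0.45 -0.2 ] gap 0.0550
gripped t 3.8 [0.4644 0.3436 0.1171] F [-0.51 -0.77  5.95] gap 0.0225
down t 8.3 [0.6008 0.0577 0.1727] F [ 0.36 -1.05  0.63] gap 0.0222
open t 8.7 [0.6001 0.0576 0.1719] F [-0.63  0.74 -0.55] gap 0.0546
knob on pan [array([0.60134786, 0.05857445])] target [0.6002 0.0576]
 t 10.2 [0.4314 0.0997 0.2599] F [-0.04  0.62 -0.37] gap 0.0551
```

View pics/c.png

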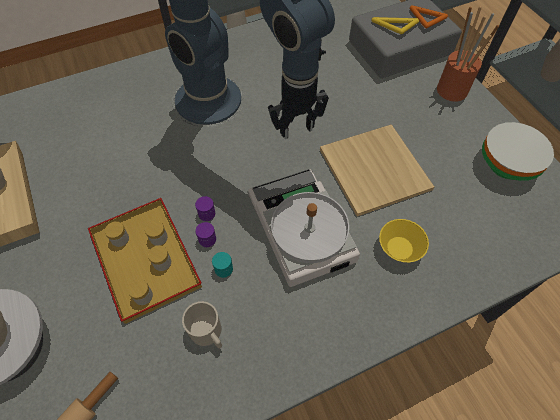

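The carrier stands centred on the pan, with the knob at pixel (312,210) and 1.5 mm off target. Now I'll press the bar.

```bash
cat >> h.py <<'E'
def press():
    command_gripper(0.0,40); over(BARM,.12,np.degrees(YAW)+90)
    move_l([*BARM,.082],feed=.1); st("above bar")
    hit=move_l([*BARM,.062],feed=.015,until_force=7); st(f"pressed {hit}"); sleep(.5); st("held")
    move_l([*BARM,.12],feed=.05); st("up")
E
python3 - <<'E'
from h import *
press()
movep([.40,-.15,.27],best([.40,-.15,.27],80))
print("knob",knob(.075),"jars",tinjars())
E
```

```text
above bar t 12.0 [0.4313 0.0674 0.0829] F [-0.06  0.31  0.2 ] gap -0.0002
pressed True t 12.9 [0.4299 0.067  0.0698] F [-1.84 -0.12  9.81] gap -0.0002
held t 13.4 [0.4299 0.067  0.07  ] F [-1.97  0.5   7.49] gap -0.0002
up t 14.5 [0.4302 0.0669 0.1198] F [-0.4   0.44  0.28] gap 0.0003
knob [array([0.60120028, 0.05812646])] jars [array([ 0.56528637, -0.37638396]), array([ 0.49881065, -0.30730104]), array([ 0.38607375, -0.38724625]), array([ 0.42629814, -0.29498506])]
```

The bar reached its stop: 7.5 N held, against 2.5 N for the spring. First jar next.

```bash
cat >> h.py <<'E'
PH=80.  # jaw angle at the tin; slots at PH-90+90k from the carrier centre
def jar(slot_deg,j=None):
    """take the nearest tin jar (or the one at j) to slot; looks first"""
    k=knob(.075)[0]; L=tinjars() if j is None else [j]
    if np.hypot(*(k-PAN))>.006: print("CARRIER OFF",k); return False
    j=min(L,key=lambda q:np.hypot(*(q-[.5,-.2]))); print("jar",j.round(4),"carrier",k.round(4),"left",len(L))
    command_gripper(.064,30); R=over(j,.13,PH); k2=np.array(j)
    move_l([*j,.051],feed=.15); command_gripper(0.0,40); st("grip")
    if sense()["finger_gap"]<.04: print("MISSED"); return False
    move_l([*j,.25],feed=.2)
    a=np.radians(slot_deg); t=k+.063*np.array([np.cos(a),np.sin(a)])
    R=best([*t,.25],slot_deg+90); move_l([*t,.25],R,feed=.25)
    move_l([*t,.140],feed=.15); hit=move_l([*t,.1235],feed=.02,until_force=2); st(f"set {hit}")
    command_gripper(.066); move_l([*t,.25],feed=.2)
    movep([.40,-.15,.27],best([.40,-.15,.27],80)); return True
def incarrier():
    k=knob(.075)[0]; L=both(.126,.145,(.45,.75,-.1,.22),.018,.028,60)
    print("carrier",k.round(4),"off",(k-PAN).round(4),"jars (r,deg)",[(round(float(np.hypot(*(q-k))),4),round(float(np.degrees(np.arctan2(*(q-k)[::-1]))),1)) for q in L]); return k,L
E
python3 - <<'E'
from h import *
print(jar(-10)); incarrier(); st()
p,_=camera("scene");cv2.imwrite("pics/d.png",cv2.resize(p[140:310,180:400,::-1],(770,595)))
E
```

```text
jar [ 0.4981 -0.3073] carrier [0.6011 0.0585] left 4
grip t 18.5 [ 0.4991 -0.3078  0.0526] F [-0.79  0.84  7.33] gap 0.0473
set True t 22.9 [0.6635 0.0476 0.1262] F [0.96 0.3  2.71] gap 0.0467
True
carrier [0.603  0.0585] off [0.0028 0.0009] jars (r,deg) [(0.0611, -8.6)]
 t 25.4 [ 0.4009 -0.1495  0.2699] F [-0.14  1.09  0.57] gap 0.0661
```

View pics/d.png

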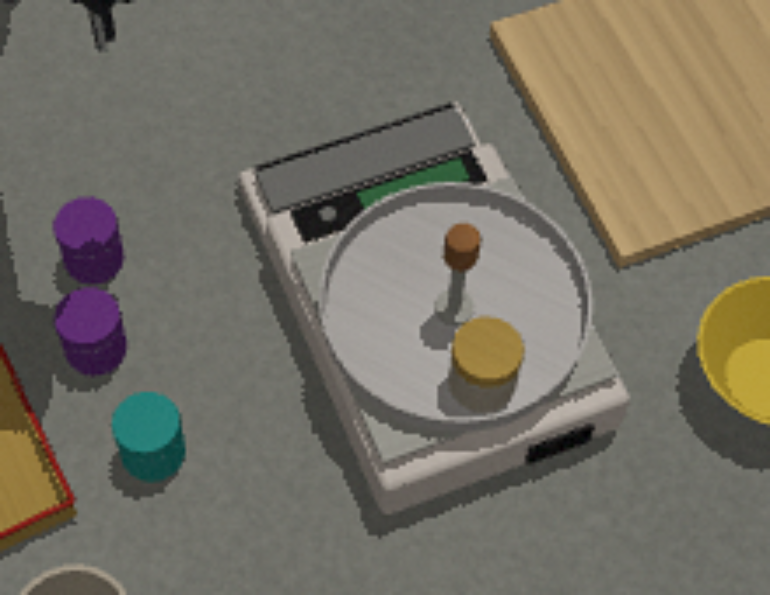

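The jar (crop (488,350)) stands upright in the carrier. Next is the opposite slot, then the other two, with a look between each.

Run:
```python
from h import *
for s in (170,80,260):
    if not jar(s): break
    incarrier(); 
st(); print(tinjars())
p,_=camera("scene");cv2.imwrite("pics/e.png",cv2.resize(p[100:380,60:433,::-1],(799,600)))
```

```text
jar [ 0.4267 -0.2949] carrier [0.6031 0.0581] left 3
grip t 27.7 [ 0.4277 -0.2953  0.0525] F [-1.2   1.42  6.01] gap 0.0471
set True t 32.0 [0.5406 0.0692 0.1264] F [ 0.96 -0.32  2.11] gap 0.0471
carrier [0.601  0.0587] off [0.0008 0.0011] jars (r,deg) [(0.0621, -8.7), (0.0636, 169.4)]
jar [ 0.5656 -0.3757] carrier [0.6005 0.0583] left 2
grip t 36.9 [ 0.5664 -0.3766  0.0528] F [0.68 0.94 5.15] gap 0.0472
set True t 41.8 [0.6114 0.1206 0.1253] F [ 0.61 -0.54  2.23] gap 0.0472
carrier [0.6011 0.06  ] off [0.0009 0.0024] jars (r,deg) [(0.0619, -9.1), (0.0615, 80.6), (0.0633, 169.0)]
jar [ 0.3859 -0.3876] carrier [0.601 0.06 ] left 1
grip t 46.8 [ 0.3868 -0.3882  0.0525] F [0.17 0.95 6.09] gap 0.0473
set True t 51.6 [ 0.5899 -0.0025  0.1255] F [1.4  0.48 1.82] gap 0.0469
carrier [0.6006 0.0585] off [0.0004 0.0009] jars (r,deg) [(0.0624, -8.4), (0.0625, 79.9), (0.0625, -99.9), (0.0631, 169.0)]
 t 53.9 [ 0.4009 -0.1492  0.2697] F [ 0.17 -0.7   0.2 ] gap 0.0660
[]
```

View pics/e.png

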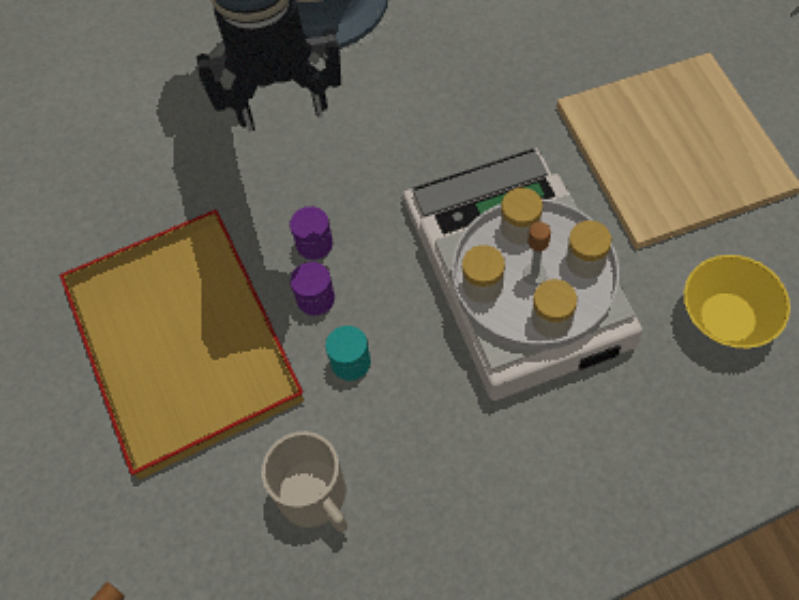

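The tin is empty and all four jars stand evenly in the carrier, at crop (522,207), (590,242), (555,300) and (484,267). The carrier is 1 mm from the pan centre. Now the second press.

Run:
```python
from h import *
sleep(.5); incarrier()
press()
movep([.43,.1,.27],best([.43,.1,.27],85)); incarrier(); st()
p,_=camera("scene");cv2.imwrite("pics/f.png",cv2.resize(p[120:330,200:480,::-1],(800,600)))
```

```text
carrier [0.6009 0.0586] off [0.0007 0.001 ] jars (r,deg) [(0.0621, -8.8), (0.0626, 80.3), (0.0615, -99.8), (0.0634, 168.8)]
above bar t 56.9 [0.4308 0.0666 0.0822] F [0.83 0.37 0.15] gap 0.0001
pressed True t 57.8 [0.4299 0.067  0.0699] F [-0.96 -1.15  8.72] gap 0.0000
held t 58.3 [0.43  0.067 0.07 ] F [-1.51 -0.15  8.09] gap -0.0000
up t 59.4 [0.4302 0.0669 0.1197] F [-0.52  0.26 -0.77] gap 0.0002
carrier [0.6009 0.0582] off [0.0007 0.0006] jars (r,deg) [(0.0621, -8.0), (0.0622, 80.6), (0.0622, -100.1), (0.064, 169.6)]
 t 60.3 [0.4293 0.0993 0.2685] F [-0.45 -0.98 -0.21] gap 0.0001
```

View pics/f.png

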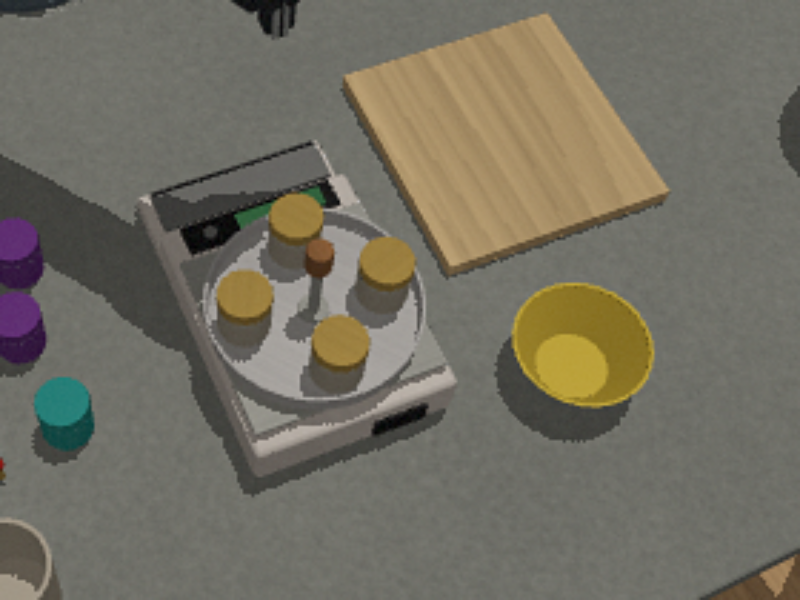

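The bar is back up after a full press (8 N held) and all four jars still stand. Now I'll carry the loaded carrier back to the board.

Run:
```python
from h import *
k=knob(.073)[0]; z0=.0722
command_gripper(.055,40); over(k,z0+.17,85)
move_l([*k,z0+.098],feed=.1); command_gripper(0.0,100); st("grip")
move_l([*k,z0+.103],feed=.02); move_l([*k,.225],feed=.05); st("lifted")
move_l([*BOARD,.225],feed=.1); move_l([*BOARD,.13],feed=.07)
hit=move_l([*BOARD,.1145],feed=.015,until_force=2.5); st(f"down {hit}")
command_gripper(.055); st("open"); p=sense()["position"]; move_l([p[0],p[1],.22],feed=.1)
movep([.45,.0,.30],best([.45,.0,.30],85)); sleep(.5)
print("knob",knob(.018),"board",BOARD)
k=knob(.018)[0]
L=both(.070,.088,(.33,.62,.2,.48),.018,.028,60);print([(np.hypot(*(q-k)).round(4),q.round(3)) for q in L])
L=both(.03,.045,(.33,.62,.2,.48),.08,.11,60);print("rim",L); st()
p,_=camera("scene");cv2.imwrite("pics/g.png",cv2.resize(p[100:380,60:433+60,::-1],(799,517)))
```

```text
grip t 63.0 [0.601  0.0582 0.1707] F [-0.08 -0.36  1.25] gap 0.0217
lifted t 64.6 [0.6004 0.0584 0.2245] F [ 0.87  0.35 -7.07] gap 0.0217
down True t 70.1 [0.47   0.3422 0.1172] F [-0.38 -0.49  6.36] gap 0.0216
open t 70.5 [0.4686 0.3404 0.1149] F [-0.3  -0.53 -0.14] gap 0.0551
knob [array([0.46947962, 0.3420511 ])] board [0.47   0.3425]
[(np.float64(0.0626), array([0.531, 0.333])), (np.float64(0.0614), array([0.48 , 0.403])), (np.float64(0.0626), array([0.459, 0.281])), (np.float64(0.0629), array([0.407, 0.355]))]
rim [array([0.47046769, 0.33944353])]
 t 74.0 [ 0.45 -0.    0.3 ] F [-0.45  0.07 -0.69] gap 0.0552
```

View pics/g.png

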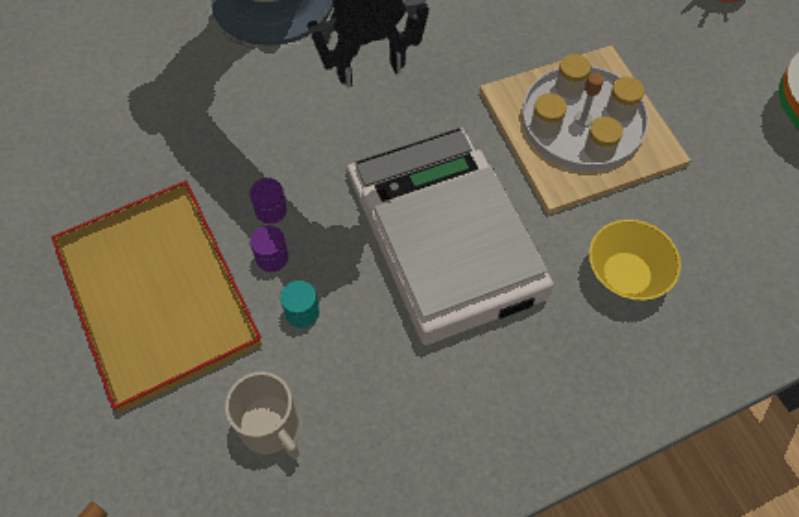

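The loaded carrier stands in the middle of the board at crop (587,117) with its four jars upright. The bar is up, and the mug, bowl and look-alikes are where they were. I'll hand the job in.

```bash
python3 -c "
from h import *
k=knob(.018);print(k)
if np.hypot(*(k[0]-BOARD))<.02: print(finish_job())"
```

```text
[array([0.47050712, 0.34217662])]
the job is handed in; nothing more can be done
None
```

The job is done and handed in; it reported no verdict.

- **Zeroing:** I set the empty carrier about 1.5 mm from the pan centre and pressed the bar at its middle until it stopped, holding at about 7.5 N.
- **Loading and weighing:** Four jars were in the tin. I stood all four in the carrier at 90° spacing, about 62 mm from the post, then pressed the bar again, holding at about 8 N. The carrier was still about 1 mm from the pan centre.
- **Return:** I carried the loaded carrier back to the ware board.

**Last checks:** The knob is within 1 mm of the board's centre. The rim fit from the cameras put it about 3 mm off, well within the 40 mm allowed. The jars are 61–63 mm from the post and upright, and the bar is up. The mug, bowl and look-alike jars have not visibly moved, and the arm is clear of everything. I saw no sign of anything being knocked during the run.

**Not measured directly:** I judged the bar's travel from the force and the 5 mm or so it moved (6.4 mm is full travel). I did not measure its twist or the pan's tilt.

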